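# Clamp the lid of the pressure vessel

## Task

The steel pressure vessel's lid is on but not clamped: push the clamp strap smoothly over the lid until its end is fully home under the catch, then push the cam lever all the way down so that the pad clamps the lid. Do it with the fingertips or the outside of the fingers, without slamming the strap; leave the lid seated as it is and the things around undisturbed, and finish clear of everything.

Things in the scene. Friction and masses are not known exactly. Their poses are not given: they have to be found in the camera images.
- vessel: Small stainless pressure vessel bolted to the bench. Base plate 210 x 140 x 12 mm; pot 90 mm across, flange 108 mm across, its top 110 mm above the bench. Origin: on its axis at bench level. +x points to the strap's pivot post (76 mm off the axis), -x to the catch. On the -y side a gauge (107 mm off the axis, 110 mm high), on the +y side a drain cock (68 mm off, 45 mm high).
- lid: Loose steel lid, 104 mm across, about 0.7 kg, seated on the vessel's flange. Origin: centre of the plate's underside, 110 mm above the bench. Plate 10 mm thick; centre boss 36 mm across, top 126 mm above the bench. On its -y half, 39 mm from the centre, a brass relief valve (20 mm thick, top 151 mm above the bench) and a hose barb (top 144 mm). Leave it seated.
- strap (a joint): Angle (rad) of the flat steel clamp strap about its upright pivot. 0 = fully over the lid, end under the catch, at its stop. Positive = swung out to the vessel's +y side; closing turns it anticlockwise seen from above. Strap 24 mm wide, 12 mm thick, underside 137 and top 149 mm above the bench, reaching 212 mm from the pivot. Stays where it is left; 1 to 2 N at its end moves it.
- strap_pivot (a point): Point on the strap's pivot axis, at mid thickness of the strap (143 mm above the bench). Its -x axis points along the strap to the free end.
- strap_tab (a point): Point in the middle of the strap's bare free end (half width 12 mm to each side), 178 mm from the pivot, at mid thickness (143 mm above the bench). With the strap closed it lies 27 mm outside the catch post.
- cam_lever (a joint): Angle (rad) of the cam lever on top of the strap. 0 = upright (released); grows as it folds along the strap towards the strap's pivot; 1.45 = fully down, its stop, nearly level over the strap. Friction holds it wherever it is left; about 5 N at its grip moves it. The cam drives the pad straight down by 4.5 mm per rad.
- lever_pin (a point): Point on the cam lever's pin, on the strap's middle line, 76 mm from the strap's pivot, so above the lid's centre when the strap is over; 161 mm above the bench. The lever folds in the upright plane along the strap.
- lever_grip (a point): Point on the lever's back face (the side to push on, facing the strap's free end; on top when the lever is down), 65 mm from the pin. The lever is 87 mm long from the pin; its black grip, the outer 52 mm, is 22 mm wide and 12 mm thick.
- pad: Round rubber pad, 26 mm across, under the strap below the lever pin. Origin: centre of its lower face, 129.5 mm above the bench with the lever at 0 (3.5 mm over the lid's boss). Sprung, 4 N per mm: with the strap over and the lever down it presses the boss with about 12 N. If the lever is down before the strap is over, the pad strikes the boss.
- syringe: Large plastic syringe lying by the vessel, 162 mm long, 44 mm wide, 28 mm high. Origin: under its barrel. Leave alone.
- spanner: Steel spanner lying by the vessel, 170 mm long. Origin: under its middle. Leave alone.
- gasket: Spare black rubber gasket lying flat, 104 mm across, 6 mm thick. Origin: centre of its underside. Leave alone.
- sample_jar: Small glass jar, 44 mm across, 62 mm high. Origin: centre of its underside. Leave alone.
- bottle_a: Glass bottle with blue cap, 72 mm across, 175 mm high. Origin: centre of its underside. Leave alone.
- bottle_b: A second such bottle, on the other side of the bench. Leave alone.
- beaker: Clear plastic beaker, 72 mm across, 95 mm high. Origin: centre of its underside. Leave alone.
- catch (a point): Middle of the catch, over the closed strap, 66 mm from the vessel's axis towards its -x, 153 mm above the bench. The catch is 18 mm wide along the strap: a post on the strap's -y side with a hook (153 to 162 mm above the bench) that overhangs the closed strap from that side and ends 9 mm beyond the strap's middle line.

How it is judged:
By the outcome, as a careful person would: the job done as asked, in the order asked, and still so for the second after the job is handed in, with the robot touching nothing.
It also fails if it takes over 51 s, if anything falls off the work surface, if the arm or the gripper's body presses on something with over 40 N, if the wrist force passes 120 N, or if a joint passes its speed limit or range.

## Robot

A 6-joint arm with a two-finger parallel gripper is mounted at the origin on the work surface. World frame = base frame: x ahead of the robot, y to its left, z up, the work surface at z = 0. Lengths are in mm, angles in rad, forces in N, time in s.
With the tool pointing down it reaches from about 150 to 775 mm from the base axis. Payload 6.1 kg.
Tool frame: the origin (TCP) lies on the centre line of the jaws, within the pads' length; the fingertips stand r.tips_ahead ahead of it and the grasp point (between the pads) lies 11 mm behind it (r.tips_ahead is the distance from the TCP to the fingertips, in mm); z points along the fingers, y is the line along which they close (so a half turn about z gives the same grasp; the last joint's range is limited). The gripper opens to 85 mm and grips with 20 to 120 N. Pads are 22 mm wide; open, the fingers measure 114 mm over their backs; the gripper's body (76 mm by 85 mm) begins 54 mm behind the grasp point. The pads swing forward as they close: fully open they stand 13 mm farther back than shut.
Start: joints at [1.272, 0.126, -0.04, 1.405, 0, 1.571], TCP at [154.54, 501.723, 239.295] pointing down, gripper open.
Joint ranges: [-2.72, 2.72], [-0.95, 1.95], [-1.27, 1.35], [-1.78, 2.02], [-1.46, 1.47], [-3.14, 3.14]. Speed limits (rad/s): [2.39, 2.39, 3.01, 3.14, 3.14, 3.14].

## Interface

Orientations are given as a unit quaternion [w, x, y, z].
In Python, from cell import r, telemetry, ticket, snapshot gives the robot as it stands (r), with the cameras as plain functions, the readings (telemetry) and the job (ticket).
- The arm moves only by the tool shift_gripper, called after "Request:" in YAML: its name, and indented under it one key for each argument. Schema: {"type":"object","properties":{"motion":{"type":"string"},"finger_gap":{"type":"number"},"grip_force":{"type":"number"},"only":{"type":"string"},"quiet":{"type":"boolean"},"lines":{"type":"string"}},"required":["motion"],"additionalProperties":false}. motion is a string of 1 to 20 rows, one to a line, with the numbers parted by commas; each row has 4 numbers: dx, dy, dz in mm, then a turn about the tool's z in rad; each row is the pose to reach, as a shift and turn from the pose commanded when the call began, along the tool's axes at that moment; what a row does not reach only later rows make up. A row lasts 1/10 s, in which the tool goes at most 50 mm and 0.15 rad, less where a joint would pass 70% of its speed; a pose out of reach is approached as far as the arm can. finger_gap is the finger opening in mm, set as the call begins (left out keeps the last). The fingers move at their own pace and stop on an object; grip_force is the grip in N (left out, the last holds). Time passes only in rows, so rows that do not move let the fingers close. The tool returns the time, the measured TCP pose, the force, the opening and the grip force at its end. only (a regular expression) keeps the lines of the reply that match it, lines (a string "A,B") keeps lines A to B, and quiet returns only ok. Input that does not fit is refused with a message, and nothing moves.
- telemetry.state(): the state, without advancing time (a new reading comes with each control period).
- snapshot(name): name is "scene" or "top" or "wrist"; returns a dict with "frame" (400x640x3 uint8, red, green, blue), "range_z" (400x640 float32, mm along the optical axis (not along the pixel's ray), 0 where there is no reading), "fx", "fy", "cx", "cy" (pixels), "dist" ([k1, k2, p1, p2, k3] as OpenCV has them; the pictures are not rectified), "R" (3x3) and "t" (3): a world point X has camera coordinates R X + t. Camera axes: x right, y down, z forward; pixel columns grow to the right and rows downward; lengths in mm; the calibration is good to about 2 mm. A picture is of the moment at which its call begins.
- ticket.job_done(): hands the job in; it is judged then, once.
The state is a dict: "clock": time; "joint_pos": joint angles; "qd": joint speeds; "joint_efforts": joint torques, N m; "position": TCP position; "orientation": TCP orientation; "contact_force": force on the tool from outside, world axes, zero at the start; "wrist_torque": the same for the moment, N m; "opening": finger opening in mm; "gripper_force": force on a finger pad.
Only numpy, scipy, OpenCV 4.12 (cv2) and the standard library are available. Lean on these libraries where they do the work, as an engineer would, in place of code of your own. Each camera call takes 0.05 s, during which the arm holds its last target. There are 200 camera calls.

## Working session

There is one attempt and no reset: what is moved stays moved. The work goes in short steps, Python scripts to look and compute and a tool call to move; the robot and the scene stay as the last step left them, time stands still between calls to the robot, and variables do not carry over. Pictures are saved under pics/ and viewed, at most 10 in all, crops included, and the job is handed in when it is done.

```bash
ls; mkdir -p pics
```

Create h.py:
```python
import numpy as np, cv2
from cell import r, telemetry, ticket, snapshot
def world(s,u,v,z=None,d=None):
    K=np.array([[s["fx"],0,s["cx"]],[0,s["fy"],s["cy"]],[0,0,1.]])
    p=cv2.undistortPoints(np.array([[[u,v]]],float),K,np.array(s["dist"],float))[0,0]
    R=np.array(s["R"]);t=np.array(s["t"]);ray=np.array([p[0],p[1],1.])
    if z is None:
        if d is None:
            a=s["range_z"][int(v)-1:int(v)+2,int(u)-1:int(u)+2];d=np.median(a[a>0])
        return R.T@(ray*d-t)
    c=-R.T@t;w=R.T@ray
    return c+w*(z-c[2])/w[2]
def save(s,n,box=None,k=1):
    f=s["frame"][...,::-1]
    if box: f=f[box[1]:box[3],box[0]:box[2]]
    cv2.imwrite("pics/"+n,cv2.resize(f,None,fx=k,fy=k,interpolation=cv2.INTER_CUBIC))
```

Run:
```python
from h import *
import pickle
for n in("top","scene"):
    s=snapshot(n);save(s,n+"0.png");pickle.dump(s,open(n+"0.pkl","wb"))
    print(n,-np.array(s["R"]).T@np.array(s["t"]))
print(telemetry.state(),r.tips_ahead)
```

```text
cell.py
pics
top [ 241.81799443  -60.91397015 1386.49121634]
scene [ 1340.1993635  -1060.50459486  1325.55094107]
{'clock': 0.1, 'joint_pos': array([ 1.27199594e+00,  1.26328560e-01, -4.04978068e-02,  1.40539135e+00,
       -1.05500597e-06,  1.57082170e+00]), 'qd': array([-4.41525746e-04, -8.07360868e-04,  3.26184203e-03,  9.11921829e-05,
        1.35945520e-04,  3.16903478e-04]), 'joint_efforts': array([ 5.98558145e-04, -4.36908031e+01,  3.53602874e+01,  1.37315184e-02,
       -9.64537276e-05,  1.69512361e-06]), 'position': array([154.44389051, 501.40380593, 238.60588238]), 'orientation': array([-1.05252690e-04,  1.48857545e-01,  9.88858395e-01, -7.02856833e-04]), 'contact_force': array([-1.22567189, -0.69127524,  0.33911482]), 'wrist_torque': array([-0.02279304, -0.02678058,  0.01243346]), 'gripper_force': 0.0, 'opening': 85.10398458799321} 8.0
```

View pics/top0.png

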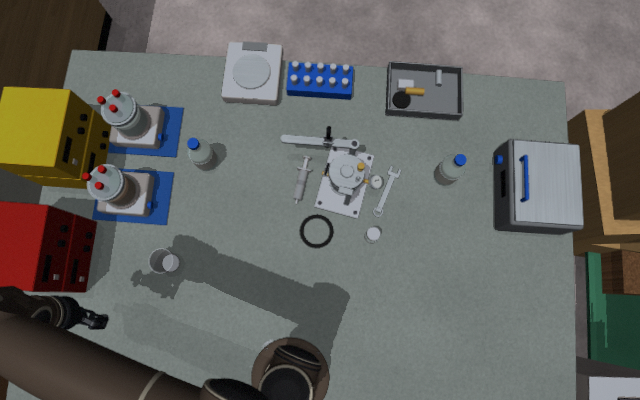

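View pics/scene0.png

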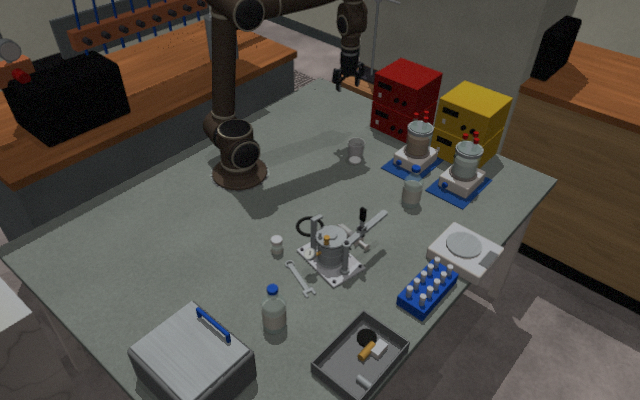

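The top view has the robot at the bottom, the vessel around (347,172), the strap's pivot near (353,144) and its free end near (283,138). The lever is upright near (328,132). I'll enlarge the vessel area.

Run:
```python
from h import *
import pickle
s=pickle.load(open("top0.pkl","rb"));save(s,"topc.png",(270,110,420,222),5.3)
```

```text
(no output)
```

View pics/topc.png

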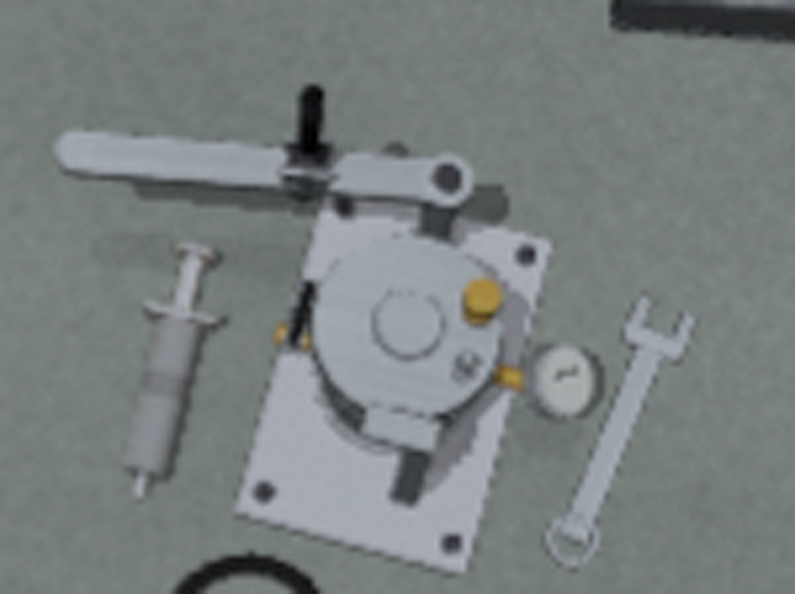

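The crop shows the pivot bolt at (448,178), strap tip at (58,150), lid boss at (409,324), catch hook at (402,425), relief valve at (483,298) and gauge at (566,380).

Create geo.py:
```python
from h import *
import pickle
s=pickle.load(open("top0.pkl","rb"))
c=lambda x,y,z:world(s,270+(x+.5)/5.3-.5,110+(y+.5)/5.3-.5,z)
P=c(448,178,152);T=c(57,150,149);B=c(409,324,126);C=c(402,425,162)
pl=[c(327,193,12),c(550,240,12),c(466,573,12),c(236,515,12)]
V=c(483,298,151);G=c(566,380,110);L=c(305,160,161);LT=c(312,92,248)
```

Run:
```python
from geo import *
for n in "P T B C V G L LT".split():print(n,globals()[n].round(1))
pc=np.mean(pl,0);print("plate",pc.round(1),[p.round(0) for p in pl])
ax=(pl[0]+pl[1]-pl[2]-pl[3]);print("ax",np.arctan2(ax[1],ax[0]))
for a,b in((B,P),(C,P),(P,T),(P,L)):
  d=b-a;print(np.hypot(*d[:2]),np.arctan2(d[1],d[0]))
for u,v in((354,143),(300,140),(347,171),(346,190)):print(world(s,u,v))
for n,x in(("jar",(373,234)),("syr top",(307,156)),("bottle",(200,145)),("bottle b",(458,162))):print(n,world(s,*x))
```

```text
P [ 669.4 -137.6  152. ]
T [671.2  73.7 149. ]
B [ 593.9 -122.6  126. ]
C [ 529.2 -120.3  162. ]
V [ 604.1 -159.8  151. ]
G [ 573.  -210.7  110. ]
L [670.8 -60.3 161. ]
LT [676.4 -61.4 248. ]
plate [ 592.6 -122.    12. ] [array([703., -75.,  12.]), array([ 684., -209.,   12.]), array([ 480., -170.,   12.]), array([504., -35.,  12.])]
ax -0.1946885222055201
76.95452104869733 -0.19689241131922885
141.23923571194035 -0.12310348545172049
211.3808549359887 1.5622617019561809
77.36229645993154 1.5522316255503932
[ 668.46953548 -136.99467491  156.09854725]
[668.74402748  17.07642315 149.21624051]
[ 592.96907748 -123.26018004  126.64735109]
[ 528.85772188 -121.88241719  161.35332183]
jar [ 425.8437746  -213.35356935   62.41550496]
syr top [ 6.66875830e+02 -1.97147327e-01  5.08980910e+00]
bottle [635.42964784 303.35567308 144.76367055]
bottle b [ 627.93910265 -428.60061857  175.78077183]
```

Create plan.py:
```python
from geo import *
from scipy.spatial.transform import Rotation as Ro
A=np.array([593.4,-122.2]);yaw=-0.196
ex=np.array([np.cos(yaw),np.sin(yaw)]);ey=np.array([-ex[1],ex[0]])
PV=A+76*ex
def tool(dw,R): return (R.T@dw).round(1)
def fing(h,gap,rad=178):
    u=np.array([np.cos(h),np.sin(h)]);n=np.array([-u[1],u[0]])
    return PV+rad*u-n*(12+gap+11*abs(n@ex)+14.5*abs(n@ey))
```

Run:
```python
from plan import *
q=telemetry.state()["orientation"];R=Ro.from_quat(q,scalar_first=True).as_matrix();print(R.round(3))
print("PV",PV,"tip heading",np.arctan2(T[1]-PV[1],T[0]-PV[0]))
th=np.arctan2(R[1,0],R[0,0]);print("turn",-(yaw+np.pi-th))
s0=np.r_[fing(1.56,18),239.3];print(s0,tool(s0-[154.54,501.72,239.3],R))
R2=np.c_[np.r_[-ex,0],np.r_[ey,0],[0,0,-1]]
for i,h in enumerate(np.linspace(1.56,np.pi+yaw,15)):print(round(h-np.pi-yaw,2),tool(np.r_[fing(h,0),239.3]-s0,R2))
```

```text
[[-0.956  0.294 -0.   ]
 [ 0.294  0.956 -0.001]
 [-0.    -0.001 -1.   ]]
PV [ 667.94485935 -137.0008089 ] tip heading 1.5554287177891308
turn -0.10282576564980772
[713.34604803  40.51938038 239.3       ] [-6.698e+02 -2.762e+02  4.000e-01]
-1.39 [17.7 -3.3  0. ]
-1.29 [34.3 -4.6  0. ]
-1.19 [50.9 -7.5  0. ]
-1.09 [ 67.3 -12.1   0. ]
-0.99 [ 83.3 -18.2   0. ]
-0.89 [ 98.8 -25.9   0. ]
-0.79 [113.7 -35.2   0. ]
-0.69 [127.6 -46.1   0. ]
-0.59 [140.6 -58.4   0. ]
-0.49 [152.4 -72.    0. ]
-0.4 [162.8 -87.    0. ]
-0.3 [ 171.7 -103.1    0. ]
-0.2 [ 178.9 -120.1    0. ]
-0.1 [ 184.4 -138.     0. ]
-0.0 [ 188.  -156.5    0. ]
```

Request:
shift_gripper:
  motion: "-37,-15,0,-0.103\n-74,-31,0,-0.103\n-111,-46,0,-0.103\n-149,-61,0,-0.103\n-186,-77,0,-0.103\n-223,-92,0,-0.103\n-260,-107,0,-0.103\n-298,-123,0,-0.103\n-335,-138,0,-0.103\n-372,-153,0,-0.103\n-409,-169,0,-0.103\n-447,-184,0,-0.103\n-484,-200,0,-0.103\n-521,-215,0,-0.103\n-558,-230,0,-0.103\n-595,-245,0,-0.103\n-633,-261,0,-0.103\n-655,-270,0,-0.103\n-670,-276,0,-0.103\n-670,-276,0,-0.103"
  finger_gap: 0
  grip_force: 30

```text
clock: 2.1
position: [714.7, 39.0, 237.3]
orientation: [-0.001, 0.099, 0.995, -0.0]
contact_force: [-0.9, -0.4, -0.6]
opening: -0.2
gripper_force: 0.0
```

Request:
shift_gripper:
  motion: "0,0,0,0\n0,0,20,0\n0,0,40,0\n0,0,60,0\n0,0,80,0\n0,0,95,0\n0,0,101,0\n0,0,101,0"

```text
clock: 2.9
position: [712.6, 41.5, 137.8]
orientation: [-0.001, 0.097, 0.995, -0.0]
contact_force: [-0.0, -0.1, -0.3]
opening: 0.0
gripper_force: 0.0
```

Run:
```python
from h import *
s=snapshot("top");save(s,"top1.png",(260,110,410,222),5.3);print(telemetry.state()["orientation"])
```

```text
[1.81273318e-05 9.73614091e-02 9.95249092e-01 2.99967244e-05]
```

View pics/top1.png

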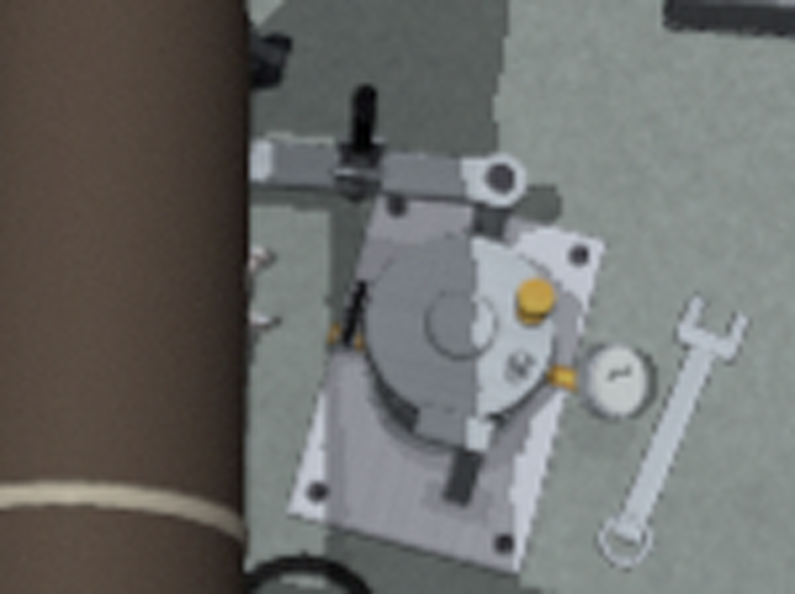

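The arm covers the tab, but the strap (bar at y≈170 in the crop) hasn't moved and the fingertips are down behind it. I'll push along the arc.

Request:
shift_gripper:
  motion: "5,-1,0,0\n10,-2,0,0\n14,-3,0,0\n18,-3,0,0\n23,-4,0,0\n29,-4,0,0\n34,-5,0,0\n40,-5,0,0\n45,-6,0,0\n51,-7,0,0\n56,-9,0,0\n62,-10,0,0\n67,-12,0,0\n73,-14,0,0\n78,-16,0,0\n83,-18,0,0\n88,-20,0,0\n94,-23,0,0\n99,-26,0,0\n99,-26,0,0"

```text
clock: 4.95
position: [610.5, 34.2, 138.4]
orientation: [-0.0, 0.098, 0.995, -0.0]
contact_force: [0.4, 0.3, -0.1]
opening: -0.0
gripper_force: 0.0
```

Request:
shift_gripper:
  motion: "5,-3,0,0\n10,-6,0,0\n15,-9,0,0\n20,-13,0,0\n25,-16,0,0\n29,-20,0,0\n33,-24,0,0\n38,-28,0,0\n42,-32,0,0\n46,-37,0,0\n50,-41,0,0\n54,-46,0,0\n57,-51,0,0\n61,-56,0,0\n64,-61,0,0\n67,-66,0,0\n70,-72,0,0\n73,-77,0,0\n73,-77,0,0"

```text
clock: 6.85
position: [524.2, -27.5, 138.3]
orientation: [-0.0, 0.098, 0.995, -0.0]
contact_force: [-0.5, -0.3, -0.6]
opening: 0.2
gripper_force: 0.0
```

Run:
```python
from h import *
import pickle
s=snapshot("scene");pickle.dump(s,open("sc1.pkl","wb"));save(s,"sc1.png",(250,180,430,300),4.4)
```

```text
(no output)
```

View pics/sc1.png

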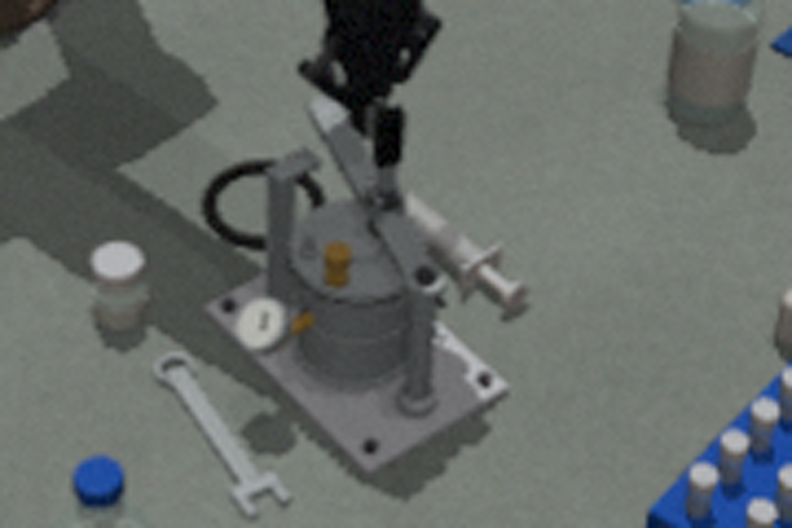

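The strap is partly over (tip at ~(325,110) in the crop, catch at ~(290,165)), with the finger behind its outer end. I'll continue more slowly.

Request:
shift_gripper:
  motion: "2,-4,0,0\n4,-9,0,0\n6,-13,0,0\n7,-17,0,0\n9,-21,0,0\n10,-26,0,0\n12,-30,0,0\n13,-34,0,0\n14,-38,0,0\n14,-41,0,0\n15,-44,0,0\n15,-46,0,0\n15,-48,0,0\n15,-48,0,0"

```text
clock: 8.3
position: [500.7, -71.3, 138.2]
orientation: [-0.0, 0.098, 0.995, -0.0]
contact_force: [0.1, 0.6, -0.1]
opening: 0.4
gripper_force: 0.0
```

Request:
shift_gripper:
  motion: "0,-1,0,0\n0,-2,0,0\n0,-3,0,0\n0,-4,0,0\n0,-4,0,0"

```text
clock: 8.8
position: [500.0, -75.1, 138.3]
orientation: [0.0, 0.098, 0.995, -0.0]
contact_force: [-0.4, 0.5, -0.1]
opening: 0.0
gripper_force: 0.1
```

Request:
shift_gripper:
  motion: "0,-1,0,0\n0,-2,0,0\n0,-3,0,0\n0,-3,0,0"

```text
clock: 9.2
position: [499.8, -75.9, 138.4]
orientation: [0.0, 0.097, 0.995, 0.003]
contact_force: [0.9, 8.6, 0.5]
opening: 0.1
gripper_force: 4.8
```

Request:
shift_gripper:
  motion: "0,-1,0,0\n0,-2,0,0\n0,-2,0,0"

```text
clock: 9.5
position: [499.8, -76.1, 138.4]
orientation: [0.0, 0.097, 0.995, 0.005]
contact_force: [3.2, 17.2, -0.2]
opening: 0.1
gripper_force: 8.4
```

```bash
python3 - <<'E'
from plan import *
s=snapshot("scene");save(s,"sc2.png",(290,190,380,260),8.5)
p=telemetry.state()["position"][:2];print((p-A)@ex,(p-A)@ey)
E
```

```text
-100.81961394424842 27.011602907185306
```

View pics/sc2.png

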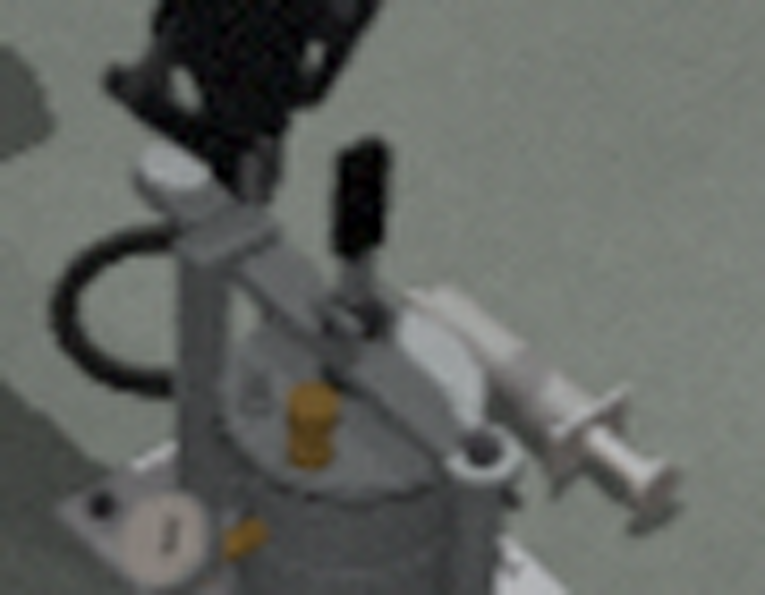

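The strap has swung under the hook (hook at ~(235,230), end protruding at (170,170)). It sits against its stop: the finger is at 27 mm = 12 + 14.5, with force rising. Next I'll back off and go up behind the lever.

Request:
shift_gripper:
  motion: "0,2,0,0\n0,4,0,0\n0,12,0,0\n0,25,0,0\n0,25,-20,0\n0,25,-50,0\n0,25,-80,0\n0,25,-96,0\n0,10,-96,0\n-20,-10,-96,0\n-40,-22,-96,0\n-61,-22,-96,0\n-61,-22,-96,0"

```text
clock: 10.85
position: [555.8, -114.4, 232.3]
orientation: [-0.001, 0.098, 0.995, -0.0]
contact_force: [0.2, 0.3, -1.1]
opening: 0.2
gripper_force: 0.0
```

Run:
```python
from plan import *
s=snapshot("scene");save(s,"sc3.png",(290,170,380,240),8.5)
p=telemetry.state()["position"];print((p[:2]-A)@ex,(p[:2]-A)@ey,p[2])
```

```text
-39.65403139946261 0.6270218879565901 232.52931173752245
```

View pics/sc3.png

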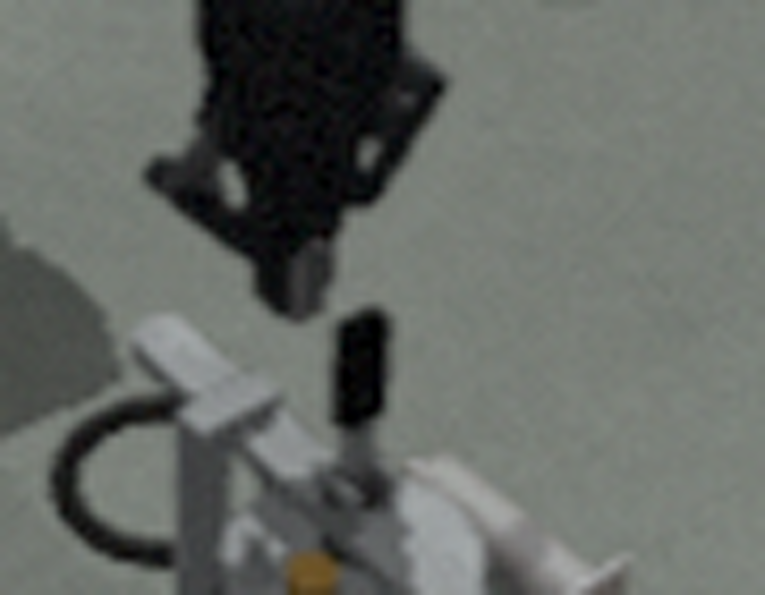

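The strap stayed home under the hook. The fingertips (~(295,315)) are just behind the upright lever (top ~(362,320)), so I'll push along its arc.

Request:
shift_gripper:
  motion: "-8,0,0,0\n-16,0,0,0\n-23,0,0,0\n-29,0,0,0\n-36,0,0,0\n-42,0,1,0\n-49,0,3,0\n-55,0,5,0\n-61,0,8,0\n-66,0,12,0\n-71,0,16,0\n-76,0,20,0\n-80,0,25,0\n-84,0,30,0\n-87,0,36,0\n-87,0,36,0"

```text
clock: 12.5
position: [640.5, -130.4, 197.1]
orientation: [-0.0, 0.098, 0.995, -0.0]
contact_force: [-1.2, 1.2, 0.2]
opening: -0.3
gripper_force: 0.0
```

Run:
```python
from plan import *
p=telemetry.state()["position"];print((p[:2]-A)@ex,(p[:2]-A)@ey,p[2])
```

```text
47.77817233431805 1.1336050928016181 197.14879615332944
```

Request:
shift_gripper:
  motion: "-1,0,3,0\n-3,0,6,0\n-4,0,9,0\n-5,0,12,0\n-6,0,15,0\n-6,0,15,0"

```text
clock: 13.1
position: [645.6, -131.4, 182.5]
orientation: [-0.001, 0.098, 0.995, 0.0]
contact_force: [-0.3, 0.2, 1.3]
opening: 0.1
gripper_force: 0.4
```

Run:
```python
from plan import *
p=telemetry.state()["position"];print((p[:2]-A)@ex,(p[:2]-A)@ey,p[2])
s=snapshot("scene");save(s,"sc4.png",(290,170,380,240),8.5)
```

```text
53.001468757221375 1.1913948492086721 182.49815654105907
```

View pics/sc4.png

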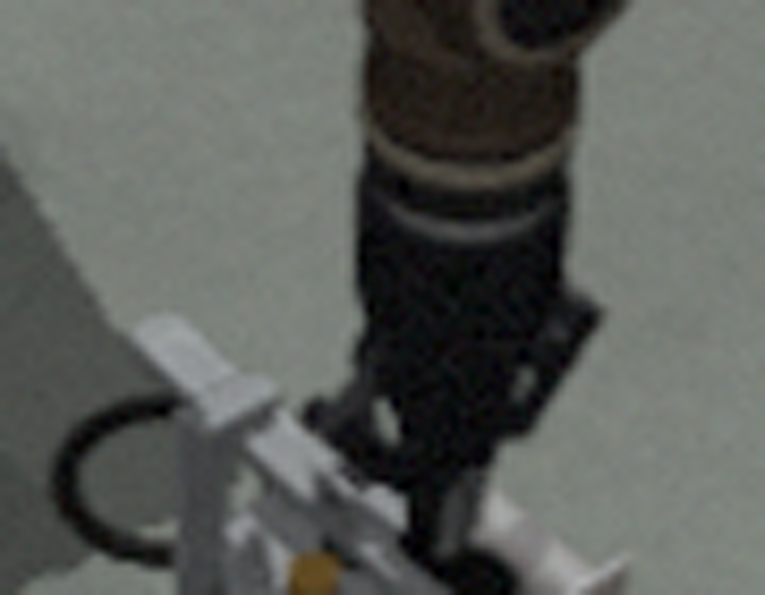

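The lever is folded nearly down, with its black grip under the fingertips at ~(480,570). I'll press straight down until it stops.

Request:
shift_gripper:
  motion: "0,0,1,0\n0,0,2,0\n0,0,3,0\n0,0,3,0"

```text
clock: 13.55
position: [645.9, -131.4, 182.0]
orientation: [0.001, 0.098, 0.995, -0.0]
contact_force: [-3.2, 0.3, 9.3]
opening: 0.2
gripper_force: 4.9
```

Request:
shift_gripper:
  motion: "0,0,1,0\n0,0,2,0\n0,0,2,0"

```text
clock: 13.85
position: [645.9, -131.4, 181.7]
orientation: [0.002, 0.098, 0.995, -0.0]
contact_force: [-5.8, 0.9, 17.3]
opening: -0.0
gripper_force: 8.7
```

Request:
shift_gripper:
  motion: "0,0,1,0\n0,0,2,0\n0,0,2,0"

```text
clock: 14.15
position: [646.0, -131.4, 181.4]
orientation: [0.003, 0.098, 0.995, -0.0]
contact_force: [-9.5, 2.0, 24.8]
opening: -0.2
gripper_force: 12.7
```

It's hard against the stop at the predicted height. I'll retreat upwards, move aside and check.

Request:
shift_gripper:
  motion: "0,0,-3,0\n0,0,-7,0\n0,0,-15,0\n0,0,-40,0\n0,0,-75,0\n0,0,-110,0\n0,0,-140,0\n30,30,-150,0\n60,70,-150,0\n90,110,-150,0\n120,150,-150,0\n150,190,-150,0\n180,230,-150,0\n210,260,-150,0\n210,260,-150,0\n210,260,-150,0"

```text
clock: 15.75
position: [490.1, 165.4, 326.4]
orientation: [0.0, 0.097, 0.995, -0.0]
contact_force: [0.4, 0.2, 0.7]
opening: 0.1
gripper_force: 0.0
```

Run:
```python
from h import *
a=snapshot("top");b=snapshot("scene")
f=cv2.resize(a["frame"][115:215,290:410],None,fx=3.3,fy=5.5,interpolation=2)
f=cv2.resize(a["frame"][120:220,300:400],(400,400),interpolation=2);g=cv2.resize(b["frame"][190:290,290:390],(400,400),interpolation=2)
cv2.imwrite("pics/end.png",np.hstack([f,g])[...,::-1]);print(telemetry.state()["position"])
```

```text
[490.88524085 164.1376885  326.15236834]
```

View pics/end.png

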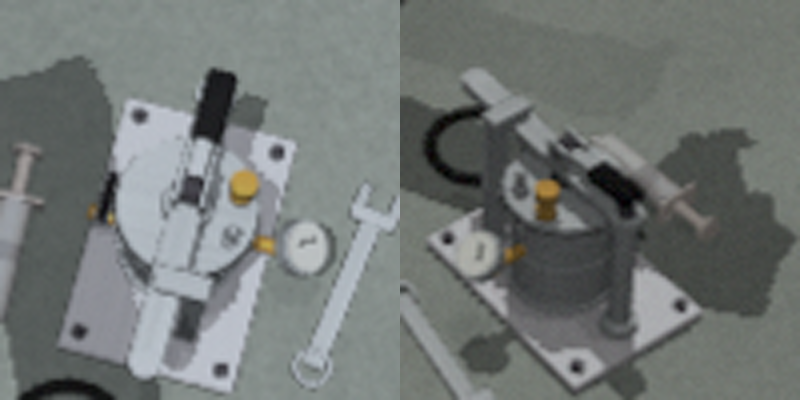

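The strap is fully under the catch (hook at (183,280) left), the lever lies down along the strap (grip at (215,105)), and everything else is in place. I'll hand it in.

```bash
python3 -c "
from cell import r, telemetry, ticket, snapshot
print(ticket.job_done())"
```

```text
the job is handed in; nothing more can be done
None
```

The strap is home under the catch and the cam lever is fully down against its stop; in the last pictures the lid looked seated, nothing around it looked moved and the arm was clear, and I handed the job in at about 16 s without seeing the verdict.

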